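Shut off the screw feeder behind the stock bin

ROBOT

A 6-joint arm with a two-finger parallel gripper is mounted at the origin on the work surface. World frame = base frame: x ahead of the robot, y to its left, z up, the work surface at z = 0. Lengths are in m, angles in rad, forces in N, time in s.
With the tool pointing down it reaches from about 0.275 to 0.825 m from the base axis. Payload 5.2 kg.
Tool frame: the origin (TCP) lies midway between the tips of the shut fingers; the grasp point (between the pads) lies 19 mm behind it; z points along the fingers, y is the line along which they close (so a half turn about z gives the same grasp; the last joint's range is limited). The gripper opens to 93 mm and grips with 3 to 60 N. Pads are 15 mm wide; open, the fingers measure 128 mm over their backs; the gripper's body (75 mm by 188 mm) begins 65 mm behind the grasp point.
Start: joints at [-1.403, 0.259, 1.535, -0, 1.348, -0.203], TCP at [0.199, -0.513, 0.219] pointing down, gripper open.
Joint ranges: [-3.14, 3.14], [-0.91, 2.08], [0.19, 2.58], [-1.22, 4.36], [0.22, 2.71], [-3.12, 3.12]. Speed limits (rad/s): [2.57, 2.57, 3.14, 3.14, 3.14, 3.14].

INTERFACE

Orientations are given as a 3x3 rotation matrix whose columns are the frame's x, y, z axes.
In Python, from cell import * gives the robot as it stands. The module is installed in compiled form; this text tells all that it offers.
- The arm moves only by the shell command python3 -m pendant 'ROWS' [OPENING]. ROWS is JSON, a list of rows, each a list of 4 numbers: the shift along the tool's x, y, z normalised to -1 to 1, where 1 is 0.15 m, then the turn about the tool's z normalised to -1 to 1, where 1 is 60 degrees. In form: [[tx, ty, tz, spin], ...]. A call has 1 to 20 rows; each row is the pose to reach, as a shift and turn from the pose commanded when the call began, along the tool's axes at that moment; what a row does not reach only later rows make up. A row lasts 1/10 s, in which the tool goes at most 50 mm and 8.59 degrees, less where a joint would pass 70% of its speed; a pose out of reach is approached as far as the arm can. A call with a number of a shift or a turn outside -1 to 1 is refused whole. A call with a gripper value outside its range is refused whole. OPENING is the opening, from 0 (shut) to 1 (fully open), set as the call begins (- or left out, the last holds). The fingers move at their own pace and stop on an object; the grip force is fixed at half the most. Time passes only in rows, so rows that repeat a pose let the fingers close. It gives the time, the measured TCP pose, the force, the opening and the grip force at its end, in the units of the state.
- sense(): the state, without advancing time (a new reading comes with each control period).
- capture(name): name is "scene" or "top" or "wrist"; returns the picture (400x640x3 uint8, red, green, blue); there is no depth.
- calibration(name): a dict with "intrinsics" (3x3 intrinsics, pixels), "T" (4x4, takes a point from camera to world coordinates). Camera axes: x right, y down, z forward; pixel columns grow to the right and rows downward; lengths in m; the calibration is good to about 2 mm. A picture is of the moment at which its call begins: read the wrist's pose just before it. calibration takes no time and is no camera call; for the wrist camera it gives the pose at the moment of the call.
- job_done(): hands the job in; it is judged then, once.
The state is a dict: "time": time; "joints": joint angles; "qvel": joint speeds; "joint_efforts": joint torques, N m; "position": TCP position; "orientation": TCP orientation; "contact_force": force on the tool from outside, world axes, zero at the start; "ft_torque": the same for the moment, N m; "opening": finger opening in m; "gripper_force": force on a finger pad.
Only numpy, scipy, OpenCV 4.12 (cv2) and the standard library are available. Lean on these libraries where they do the work, as an engineer would, in place of code of your own. Each camera call takes 0.05 s, during which the arm holds its last target. There are 200 camera calls.

TASK

Shut off the screw feeder: slide the steel stock bin along its lane, away from its end stop, until it is well clear of the feeder's lever, then swing the lever clockwise (seen from above) through the front until it clicks over its detent, without wrenching it against its stop. Then slide the bin back gently until it rests against its end stop again, leaving it upright in the lane and the lever clicked over; do not disturb the tin, the bowl or the spanner.

Things in the scene. Friction and masses are not known exactly. Their poses are not given: they have to be found in the camera images.
- feeder: Fixed low grey bench feeder. Origin on the counter below the lever's pivot; x points away from the robot at yaw 0, y left, z up. Deck 12 mm thick, x -150 to 200 mm, y -250 to 95 mm. A hopper of screws stands at x 70 to 190 mm, up to 85 mm above the counter.
- lane (a point): Middle of the lane's floor in front of the lever, at feeder x -90, y 0, z 12 mm. The straight lane runs along the feeder's y between a front lip (inner face feeder x -144 mm, top 26 mm above the counter) and a rear rail (inner face x -36 mm, top 20 mm); a lip 26 mm high closes its right end at y -244 mm, the end stop its left end.
- end_stop: Adjustable steel stop block closing the left (+y) end of the lane, clamped (immovable) at a different place along it each time: 90 x 12 x 20 mm, top 32 mm above the counter. Origin at the centre of its underside, at feeder x -90 mm and y 46 to 76 mm, axes as the feeder's; the face that the bin touches lies 6 mm to the right (-y) of the origin.
- bin: Loose open dark steel stock bin, 100 (x) x 120 (y) x 80 mm tall, walls 4 mm, solidly filled to about 45 mm with nuts, 0.4 to 0.85 kg. It stands in the lane with 4 mm play front and back, blocking the lever's swing. Origin at the centre of its underside, axes as the feeder's. Touching the end stop, its origin is 66 mm to the right of the stop's; it starts within 15 mm of that. Can be pushed on its end faces.
- lever (a joint): Lever angle about its vertical pivot, rad: 0 open (pointing right, 0.147 rad forward of the feeder's -y), growing clockwise seen from above, straight forward (-x) at 1.42, hard stop at 2.85 (pointing left). Starts at 0 to 0.18. Light friction, then a sprung ball resists between about 2.2 and 2.4 and lets it click over; clicked over is beyond 2.55, and it stays there.
- pivot (a point): Point on the lever's pivot axis, 48 mm above the counter, at the bar's mid height.
- lever_end (a point): Outer end of the lever, 75 mm from the pivot, 48 mm above the counter. The lever: level steel bar 14 mm wide, 42 to 54 mm above the counter, reaching 75 mm from the pivot, with an upright black grip (18 mm diameter, 42 to 64 mm above the counter) on its end. The point's x points out along the bar. About 8 N at the end takes it over the detent.
- tin: Bystander: plain metal can, 64 mm diameter, 75 mm tall, left of the feeder. Origin at the centre of its underside.
- bowl: Bystander: blue plastic bowl with small cartons, 170 mm across, 55 mm tall, left of the feeder. Origin at the centre of its underside.
- spanner: Bystander: spanner 150 mm long lying flat on the counter between robot and feeder, in front of the lane.
Not all that is in view belongs to the job. What is meant by the bin is not yellow, and is the larger of those in its own colour.

How it is judged:
By the outcome, as a careful person would: the job done as asked, in the order asked, and still so for the second after the job is handed in, with the robot touching nothing.
It also fails if it takes over 69 s, if anything falls off the work surface, if the arm or the gripper's body presses on something with over 40 N, if the wrist force passes 120 N, or if a joint passes its speed limit or range.

## Working session

There is one attempt and no reset: what is moved stays moved. The work goes in short steps, Python scripts to look and compute and a shell command to move; the robot and the scene stay as the last step left them, time stands still between calls to the robot, and variables do not carry over. Pictures are saved under pics/ and viewed, at most 10 in all, crops included, and the job is handed in when it is done.

```bash
mkdir -p pics; cat > h.py <<'E'
from cell import *
import numpy as np, cv2
def save(im,n,crop=None,s=1):
    if crop: im=im[crop[1]:crop[3],crop[0]:crop[2]]
    cv2.imwrite('pics/'+n,cv2.resize(im[:,:,::-1],None,fx=s,fy=s,interpolation=cv2.INTER_CUBIC))
def ray(c,u,v,z):
    K=np.array(c['intrinsics']);T=np.array(c['T'])
    d=T[:3,:3]@np.linalg.solve(K,[u,v,1.]);o=T[:3,3]
    return o+d*(z-o[2])/d[2]
def proj(c,p):
    K=np.array(c['intrinsics']);T=np.array(c['T'])
    q=K@(T[:3,:3].T@(np.array(p)-T[:3,3]));return q[:2]/q[2]
E
python3 - <<'E'
from h import *
for n in('top','scene'):
    im=capture(n);np.save(n,im);save(im,n+'.png',s=1.25);c=calibration(n);print(n,np.round(c['T'],3).tolist(),c['intrinsics'])
s=sense();print(s['time'],s['position'],np.round(s['orientation'],3).tolist(),s['opening'])
E
```

```text
top [[-0.005, -0.993, 0.122, 0.386], [-1.0, 0.005, 0.005, 0.088], [-0.006, -0.122, -0.993, 1.304], [0.0, 0.0, 0.0, 1.0]] [[515.998415     0.         316.2081744 ]
 [  0.         515.998415   201.10535333]
 [  0.           0.           1.        ]]
scene [[-0.858, 0.38, -0.345, 0.962], [0.513, 0.613, -0.601, 0.795], [-0.017, -0.692, -0.721, 0.871], [0.0, 0.0, 0.0, 1.0]] [[485.43485506   0.         322.30281954]
 [  0.         485.43485506 201.54720636]
 [  0.           0.           1.        ]]
0.1 [ 0.19923857 -0.51214548  0.21792315] [[0.932, 0.362, -0.0], [0.362, -0.932, 0.002], [0.0, -0.002, -1.0]] 0.09315751984947401
```

View pics/top.png

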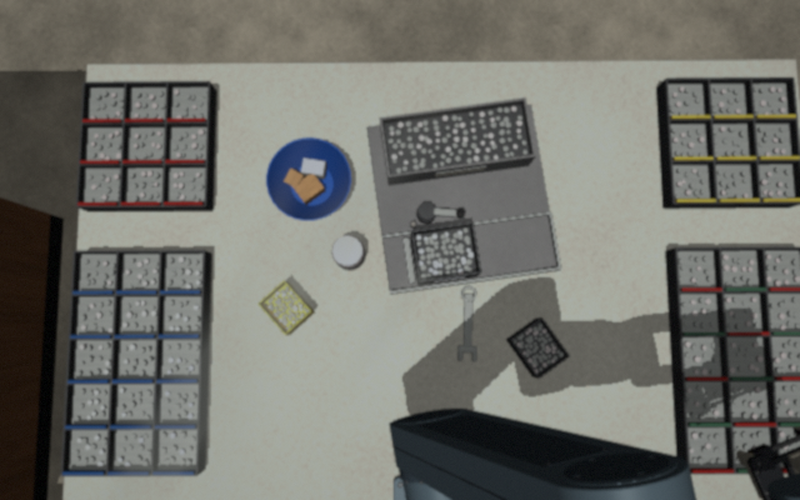

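View pics/scene.png

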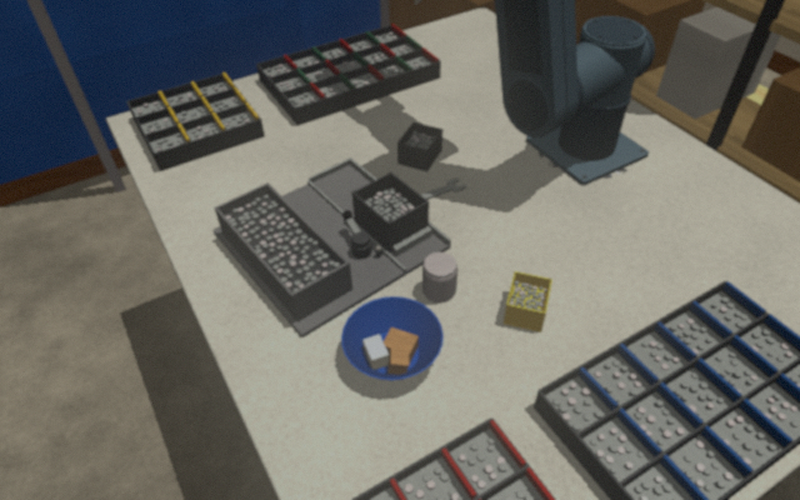

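Top view (png px): dark bin in the lane at (445,252); smaller dark bin at (538,348); yellow bin at (287,306). The feeder deck's corners are about (367,127), (390,293), (559,270). The lever pivot is near (427,212) and its grip near (461,212). I choose the larger dark bin, in the lane, and check it with a crop.

```bash
python3 - <<'E'
from h import *
im=np.load('top.npy');save(im,'crop.png',(285,70,455,240),3.5)
E
```

```text
(no output)
```

View pics/crop.png

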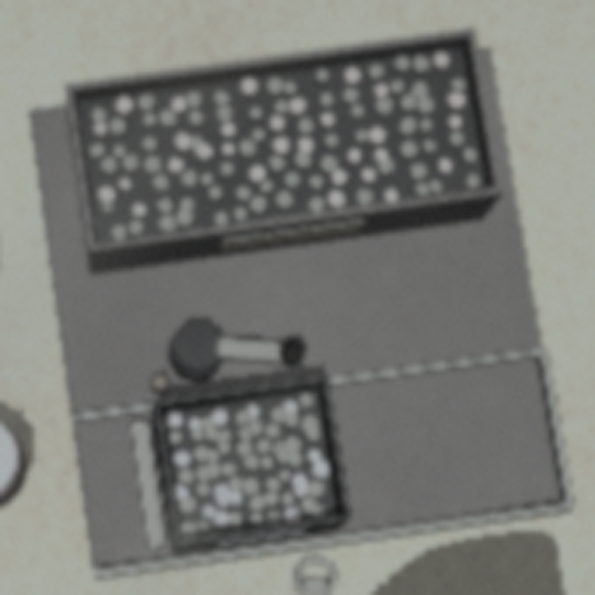

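The crop shows the bin at (250,460), full of nuts; its rim corners are (153,390), (325,370), (345,522) and (172,550). The stop bar is left of it at (146,485). The lever hub is at (197,348) and the grip at (291,349).

```bash
python3 - <<'E'
from h import *
c=calibration('top')
P=lambda u,v,z: ray(c,u/3.5+285,v/3.5+70,z)[:2]
# feeder correspondences: crop px, z, feeder xy
L=[((97,577),.026,(-150,95)),((572,512),.026,(-150,-250)),((32,108),.012,(200,95)),((68,88),.085,(190,None)),((473,30),.085,(190,None)),((497,193),.085,(70,None)),((90,250),.085,(70,None)),((490,46),.012,(200,-250))]
from scipy.optimize import least_squares
def R(t):return np.array([[np.cos(t),-np.sin(t)],[np.sin(t),np.cos(t)]])
def f(q):
    r=[]
    for (uv,z,g) in L:
        a=R(q[2]).T@(P(*uv,z)-q[:2])
        for i in (0,1):
            if g[i] is not None:r.append(a[i]-g[i]/1e3)
    return r
s=least_squares(f,[.6,0,.1]);q=s.x;print(q,np.round(np.array(s.fun)*1e3,1))
for n,u,v,z in[('hub',197,348,.055),('grip',291,349,.064),('stopL',135,422,.032),('stopLb',152,548,.032),('stopR',145,422,.032),('stopRb',163,545,.032),('b1',153,388,.08),('b2',325,370,.08),('b3',345,522,.08),('b4',172,550,.08),('small',(538/1.25-285)*3.5,(348/1.25-70)*3.5,.04),('tin',(348/1.25-285)*3.5,(250/1.25-70)*3.5,.075),('sp',(467/1.25-285)*3.5,(290/1.25-70)*3.5,.0)]:
    w=P(u,v,z);print(n,np.round(w,4),'feeder',np.round(1e3*R(q[2]).T@(w-q[:2]),1))
E
```

```text
[0.61887006 0.03164776 0.13314142] [ 0.3 -2.1 -0.5  2.9  0.6 -1.8 -2.6 -0.5  1.7  0.8  0.3  1. ]
hub [0.6167 0.0327] feeder [-2.   1.3]
grip [ 0.614  -0.0324] feeder [-13.3 -62.8]
stopL [0.5678 0.0763] feeder [-44.7  51. ]
stopLb [0.478  0.0649] feeder [-135.2   51.6]
stopR [0.5678 0.0692] feeder [-45.6  44. ]
stopRb [0.4801 0.0571] feeder [-134.2   43.7]
b1 [0.5844 0.0643] feeder [-29.8  36.9]
b2 [ 0.5963 -0.0539] feeder [-33.7 -81.8]
b3 [ 0.4916 -0.0655] feeder [-139.1  -79.3]
b4 [0.4731 0.0522] feeder [-141.7   39.7]
small [ 0.3506 -0.1808] feeder [-294.1 -174.9]
tin [0.5394 0.1853] feeder [-58.4 162.8]
sp [ 0.4661 -0.0497] feeder [-162.3  -60.3]
```

```bash
cat >> h.py <<'E'
F=np.array([.6189,.0316]);PS=.1331
def fw(x,y):
    c,s=np.cos(PS),np.sin(PS);return F+np.array([c*x-s*y,s*x+c*y])/1e3
def wf(p):
    c,s=np.cos(PS),np.sin(PS);d=(np.array(p)[:2]-F)*1e3;return np.array([c*d[0]+s*d[1],-s*d[0]+c*d[1]])
def plan(targets,start=None):
    """targets: (fx mm, fy mm, z m, yaw world). prints rows, all relative to start; splits by calls if needed"""
    s=sense();p=np.array(s['position']);R=np.array(s['orientation']);y=np.arctan2(R[1,0],R[0,0])
    for k,(fx,fy,z,yw) in enumerate(targets):
        d=np.array([*fw(fx,fy),z])-p
        ex=np.array([np.cos(y),np.sin(y)]);ey=np.array([np.sin(y),-np.cos(y)])
        print(k,np.round([d[:2]@ex/.15,d[:2]@ey/.15,-d[2]/.15,(y-yw)/(np.pi/3)],3))
def st():
    s=sense();R=np.array(s['orientation']);print('t',round(s['time'],2),'feeder',np.round(wf(s['position']),1),'z',round(s['position'][2],4),'yaw',round(np.arctan2(R[1,0],R[0,0]),3),'F',np.round(s['contact_force'],1),'op',round(s['opening'],3),'j6',round(s['joints'][5],2))
E
python3 - <<'E'
from h import *
plan([(-90,56,.2,PS+np.pi/2)])
E
```

```text
0 [ 3.426 -2.869  0.119 -1.273]
```

```bash
python3 -m pendant '[[1,-0.84,0,0],[1,-0.84,0,0],[1,-0.84,0,0],[1,-0.84,0,0],[1,-0.84,0,0]]' 0
python3 -m pendant '[[1,-0.84,0,0],[1,-0.84,0,0],[1,-0.84,0,0],[1,-0.84,0,0],[1,-0.84,0,0]]'
python3 -m pendant '[[1,-0.84,0,-1],[1,-0.84,0,-1],[1,-0.84,0,-1],[1,-0.84,0,-1],[1,-0.84,0,-1],[1,-0.84,0,-1],[1,-0.84,0,-1],[1,-0.84,0,-1]]'
python3 - <<'E'
from h import *
st();plan([(-90,58,.2,PS+np.pi/2)])
save(capture('wrist'),'w1.png')
c=calibration('wrist');print(np.round(c['T'],3).tolist())
E
```

```text
time: 0.6
position: [0.2951, -0.3357, 0.2184]
orientation: [[0.93, 0.367, 0.0], [0.367, -0.93, 0.003], [0.001, -0.003, -1.0]]
contact_force: [-0.3, -0.8, 1.1]
opening: 0.0575
gripper_force: 0.0
time: 1.1
position: [0.3891, -0.1648, 0.2186]
orientation: [[0.93, 0.368, 0.001], [0.368, -0.93, 0.002], [0.001, -0.002, -1.0]]
contact_force: [0.4, -1.0, 0.8]
opening: 0.0178
gripper_force: 0.0
time: 1.9
position: [0.4819, 0.0016, 0.2182]
orientation: [[0.151, 0.988, -0.001], [0.988, -0.151, -0.0], [-0.001, -0.001, -1.0]]
contact_force: [0.2, 0.1, -0.8]
opening: 0.0004
gripper_force: 0.0
t 1.9 feeder [-139.7  -11.5] z 0.2182 yaw 1.419 F [ 0.2  0.1 -0.8] op 0.0 j6 -0.08
0 [ 0.538  0.188  0.122 -0.272]
[[0.988, -0.15, -0.043, 0.493], [-0.156, -0.95, -0.27, 0.077], [-0.001, 0.273, -0.962, 0.383], [0.0, 0.0, 0.0, 1.0]]
```

View pics/w1.png

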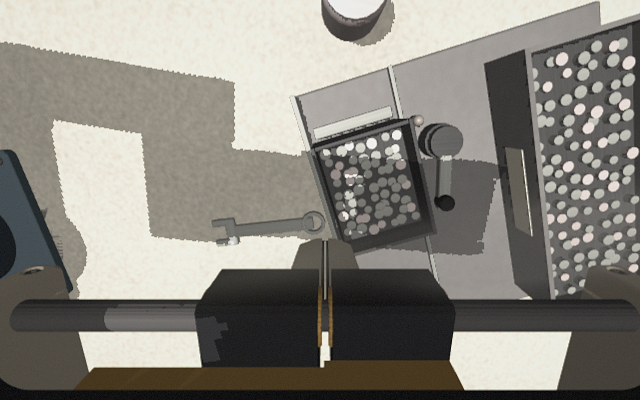

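Wrist view: lever hub at (441,139), grip at (444,203), stop block from (314,133) to (396,112), the bin's left rim from (314,151) to (409,119), spanner at (270,225).

```bash
python3 - <<'E'
from h import *
c=calibration('wrist')
for n,u,v,z in[('hub',440,139,.056),('grip',444,203,.064),('stop a',313,130,.032),('stop b',392,106,.032),('stop c',397,119,.032),('stop d',317,141,.032),('bin',316,152,.08),('bin',409,118,.08),('railL',391,67,.02),('lipL',294,98,.026),('binRr',436,233,.08)]:
    print(n,np.round(wf(ray(c,u,v,z)),1))
E
```

```text
hub [-7.2  8.6]
grip [-18.4 -59. ]
stop a [-134.3   55.3]
stop b [-43.1  55. ]
stop c [-40.9  39.9]
stop d [-133.5   42.4]
bin [-135.5   35.2]
bin [-40.2  40.5]
railL [-32.3  95. ]
lipL [-144.6   94.3]
binRr [-37.7 -83.4]
```

```bash
python3 -m pendant '[[0.54,0.19,0.12,-0.27],[0.54,0.19,0.12,-0.27],[0.54,0.19,0.12,-0.27],[0.54,0.19,0.12,-0.27]]'
python3 - <<'E'
from h import *
st();plan([(-90,58,.046,PS+np.pi/2)])
E
```

```text
time: 2.35
position: [0.5222, 0.0782, 0.2001]
orientation: [[-0.127, 0.992, -0.001], [0.992, 0.127, -0.0], [-0.0, -0.001, -1.0]]
contact_force: [-0.7, -0.2, -0.5]
opening: 0.0006
gripper_force: 0.0
t 2.35 feeder [-89.7  59. ] z 0.2001 yaw 1.698 F [-0.7 -0.2 -0.5] op 0.001 j6 -0.19
0 [-0.007 -0.002  1.027 -0.006]
```

```bash
python3 -m pendant '[[0,0,0.3,0],[0,0,0.6,0],[0,0,0.8,0],[0,0,0.95,0],[0,0,1,0],[0,0,1,0],[-0.04,0,1,0],[-0.06,0,1,0],[-0.08,0,1,0],[-0.10,0,1,0],[-0.12,0,1,0],[-0.14,0,1,0]]'
python3 - <<'E'
from h import *
st()
E
```

```text
time: 3.55
position: [0.5256, 0.0582, 0.0518]
orientation: [[-0.129, 0.992, 0.002], [0.992, 0.129, 0.001], [0.001, 0.002, -1.0]]
contact_force: [-0.6, 5.3, 4.2]
opening: 0.0006
gripper_force: 2.6
t 3.55 feeder [-88.9  38.8] z 0.0518 yaw 1.701 F [-0.6  5.3  4.2] op 0.001 j6 -0.23
```

```bash
python3 -m pendant '[[-0.05,0,0,0],[-0.1,0,0,0],[-0.15,0,0,0],[-0.2,0,0,0],[-0.25,0,0,0],[-0.3,0,0,0],[-0.35,0,0,0],[-0.4,0,0,0],[-0.45,0,0,0],[-0.5,0,0,0],[-0.55,0,0,0],[-0.6,0,0,0],[-0.65,0,0,0],[-0.7,0,0,0],[-0.75,0,0,0],[-0.8,0,0,0],[-0.85,0,0,0],[-0.9,0,0,0],[-0.94,0,0,0],[-0.95,0,0,0]]'
python3 -m pendant '[[0.2,0,0,0],[0.2,0,-0.6,0],[0.2,0,-1,0],[0.2,0,-1,0],[0.2,0,-1,0]]'
python3 - <<'E'
from h import *
st()
im=capture('top');save(im,'t2.png',(260,60,480,260),3);np.save('t2',im)
E
```

```text
time: 5.55
position: [0.5437, -0.0838, 0.0514]
orientation: [[-0.129, 0.992, 0.001], [0.992, 0.129, 0.0], [0.0, 0.001, -1.0]]
contact_force: [-0.9, 4.8, 3.6]
opening: 0.0005
gripper_force: 2.6
time: 6.05
position: [0.5438, -0.0556, 0.2085]
orientation: [[-0.13, 0.991, 0.014], [0.992, 0.13, -0.005], [-0.007, 0.013, -1.0]]
contact_force: [0.9, 0.8, -0.3]
opening: 0.0001
gripper_force: 0.0
t 6.05 feeder [-86.  -76.5] z 0.2085 yaw 1.701 F [ 0.9  0.8 -0.3] op 0.0 j6 -0.44
```

View pics/t2.png

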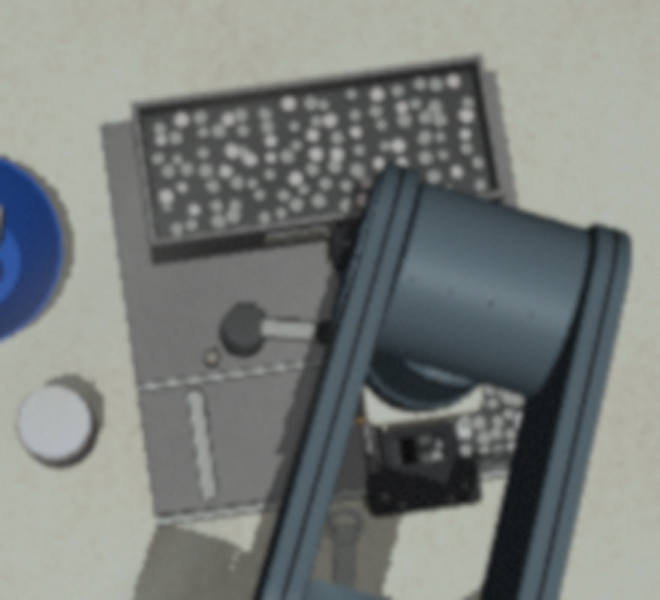

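Top crop: the bin now sits at the right behind the arm, and the lane in front of the lever is free. The stop block is fully visible from (196,392) to (210,497), and the lever still points right.

```bash
cat >> h.py <<'E'
def lev(th,off=16.5,r=66.):
    a=-np.pi/2-.147-th   # feeder-frame yaw of lever
    b=a-np.pi/2
    x=r*np.cos(a)-off*np.cos(b);y=r*np.sin(a)-off*np.sin(b)
    return x,y,(b+PS+2*np.pi)
E
python3 - <<'E'
from h import *
c=calibration('top')
for u,v in[(190,392),(205,497),(200,391),(215,495)]:print(np.round(wf(ray(c,u/3+260,v/3+60,.032)),1))
print(lev(-.3));plan([(*lev(-.3)[:2],.2,lev(-.3)[2])])
E
```

```text
[-44.8  51.7]
[-133.    51.6]
[-45.2  43.4]
[-132.5   43.2]
(np.float64(26.36590093321751), np.float64(-62.71434658815924), 3.4276926535897934)
0 [ 0.089  0.761  0.032 -1.649]
```

```bash
python3 -m pendant '[[0.09,0.76,0.03,-1],[0.09,0.76,0.03,-1],[0.09,0.76,0.03,-1],[0.09,0.76,0.03,-1],[0.09,0.76,0.03,-1],[0.09,0.76,0.03,-1],[0.09,0.76,0.03,-1],[0.09,0.76,0.03,-1]]'
python3 -m pendant '[[0,0,0,-0.65],[0,0,0,-0.65],[0,0,0,-0.65],[0,0,0,-0.65],[0,0,0,-0.65],[0,0,0,-0.65]]'
python3 - <<'E'
from h import *
st();plan([(*lev(-.3)[:2],.2,lev(-.3)[2])])
im=capture('wrist');save(im,'w2.png')
E
```

```text
time: 6.9
position: [0.65, -0.026, 0.194]
orientation: [[-0.924, 0.383, -0.003], [0.383, 0.924, 0.0], [0.003, -0.001, -1.0]]
contact_force: [0.1, 0.7, -0.1]
opening: 0.0005
gripper_force: 0.0
time: 7.5
position: [0.6503, -0.0259, 0.1949]
orientation: [[-0.96, -0.28, -0.002], [-0.28, 0.96, 0.0], [0.002, 0.001, -1.0]]
contact_force: [0.3, 0.7, -0.4]
opening: 0.0004
gripper_force: 0.0
t 7.5 feeder [ 23.5 -61.2] z 0.1949 yaw -2.858 F [ 0.3  0.7 -0.4] op 0.0 j6 -2.07
0 [-0.017 -0.013 -0.034 -6.002]
```

View pics/w2.png

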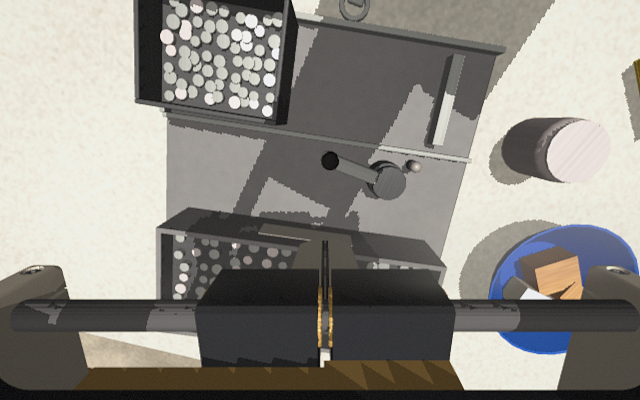

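Wrist view: grip at (330,160), hub at (388,180), bin pushed away with its rim's left edge from (297,5) to (284,122); the lever's front is free.

```bash
python3 - <<'E'
from h import *
c=calibration('wrist')
g=wf(ray(c,330,160,.064));print(g,'theta',np.arctan2(-g[0],-g[1])-.147)
for z in(.055,.065,.075):print('hub',z,wf(ray(c,388,180,z)))
print('binleft',wf(ray(c,284,122,.08)),wf(ray(c,297,5,.08)))
print(lev(-.25)); plan([(*lev(-.25)[:2],.048,lev(-.25)[2]-2*np.pi)])
E
```

```text
[-15.80537951 -61.04854933] theta 0.10633605413068067
hub 0.055 [-3.39245704  1.08304005]
hub 0.065 [-4.96268857 -1.30188722]
hub 0.075 [-6.53292009 -3.68681449]
binleft [ -45.00820854 -107.38652932] [-137.42760686 -107.24536397]
(np.float64(23.19853947876927), np.float64(-63.95371581113942), 3.3776926535897926)
0 [ 0.005 -0.018  0.98   0.044]
```

```bash
python3 -m pendant '[[0,0,0.3,0.04],[0,0,0.6,0.04],[0,0,0.85,0.04],[0,0,0.97,0.04],[0,0,0.98,0.04],[0,0,0.98,0.04]]'
python3 - <<'E'
from h import *
st()
plan([(*lev(t)[:2],.048,lev(t)[2]-2*np.pi) for t in np.arange(-.2,.81,.1)])
E
```

```text
time: 8.15
position: [0.6508, -0.0258, 0.049]
orientation: [[-0.971, -0.24, -0.001], [-0.24, 0.971, 0.0], [0.001, 0.0, -1.0]]
contact_force: [0.0, -1.5, 0.8]
opening: 0.0004
gripper_force: 0.0
t 8.15 feeder [ 24.  -61.1] z 0.049 yaw -2.899 F [ 0.  -1.5  0.8] op 0.0 j6 -2.02
0 [ 0.03  -0.023  0.007  0.054]
1 [ 0.075 -0.029  0.007  0.15 ]
2 [ 0.12  -0.031  0.007  0.245]
3 [ 0.165 -0.028  0.007  0.341]
4 [ 0.21  -0.021  0.007  0.436]
5 [ 0.254 -0.009  0.007  0.532]
6 [0.296 0.007 0.007 0.627]
7 [0.337 0.027 0.007 0.722]
8 [0.375 0.051 0.007 0.818]
9 [0.411 0.079 0.007 0.913]
10 [0.444 0.11  0.007 1.009]
```

```bash
python3 -m pendant '[[0.03,-0.02,0,0.05],[0.075,-0.03,0,0.15],[0.12,-0.03,0,0.245],[0.165,-0.03,0,0.34],[0.21,-0.02,0,0.435],[0.255,-0.01,0,0.53],[0.295,0.005,0,0.625],[0.335,0.025,0,0.72],[0.375,0.05,0,0.82],[0.41,0.08,0,0.915],[0.44,0.11,0,1],[0.44,0.11,0,1]]'
python3 - <<'E'
from h import *
st()
plan([(*lev(t)[:2],.049,lev(t)[2]-2*np.pi) for t in np.arange(.9,1.81,.1)])
E
```

```text
time: 9.35
position: [0.5839, -0.0259, 0.0514]
orientation: [[-0.694, 0.72, 0.004], [0.72, 0.694, -0.001], [-0.003, 0.002, -1.0]]
contact_force: [-0.0, -1.0, 0.4]
opening: 0.0003
gripper_force: 0.0
t 9.35 feeder [-42.4 -52.3] z 0.0514 yaw 2.338 F [-0.  -1.   0.4] op 0.0 j6 -1.0
0 [ 0.053 -0.015  0.016  6.105]
1 [ 0.098 -0.019  0.016  6.2  ]
2 [ 0.143 -0.019  0.016  6.296]
3 [ 0.188 -0.013  0.016  6.391]
4 [ 2.320e-01 -4.000e-03  1.600e-02  6.487e+00]
5 [0.276 0.01  0.016 6.582]
6 [0.317 0.029 0.016 6.678]
7 [0.357 0.051 0.016 6.773]
8 [0.394 0.077 0.016 6.869]
9 [0.428 0.107 0.016 6.964]
```

Light contact as expected; continue (spin minus 6 for the 2π wrap).

```bash
python3 -m pendant '[[0.055,-0.015,0.015,0.105],[0.1,-0.02,0.015,0.2],[0.145,-0.02,0.015,0.295],[0.19,-0.015,0.015,0.39],[0.23,-0.005,0.015,0.485],[0.275,0.01,0.015,0.58],[0.315,0.03,0.015,0.68],[0.355,0.05,0.015,0.775],[0.395,0.075,0.015,0.87],[0.43,0.105,0.015,0.965],[0.43,0.105,0.015,0.965]]'
python3 - <<'E'
from h import *
st()
save(capture('wrist'),'w3.png')
plan([(*lev(t)[:2],.049,lev(t)[2]) for t in np.arange(1.85,2.71,.05)])
E
```

```text
time: 10.45
position: [0.5504, 0.0319, 0.0482]
orientation: [[0.238, 0.971, 0.003], [0.971, -0.238, -0.0], [0.0, 0.002, -1.0]]
contact_force: [0.4, 0.0, -0.8]
opening: 0.0003
gripper_force: 0.0
t 10.45 feeder [-67.8   9.4] z 0.0482 yaw 1.33 F [ 0.4  0.  -0.8] op 0.0 j6 0.1
0 [ 0.022 -0.002 -0.006  0.053]
1 [ 0.044 -0.005 -0.006  0.1  ]
2 [ 0.067 -0.008 -0.006  0.148]
3 [ 0.09  -0.009 -0.006  0.196]
4 [ 0.112 -0.01  -0.006  0.244]
5 [ 0.135 -0.009 -0.006  0.291]
6 [ 0.157 -0.007 -0.006  0.339]
7 [ 0.18  -0.004 -0.006  0.387]
8 [ 0.202  0.    -0.006  0.435]
9 [ 0.224  0.006 -0.006  0.482]
10 [ 0.246  0.012 -0.006  0.53 ]
11 [ 0.267  0.019 -0.006  0.578]
12 [ 0.288  0.028 -0.006  0.626]
13 [ 0.309  0.037 -0.006  0.673]
14 [ 0.329  0.048 -0.006  0.721]
15 [ 0.349  0.06  -0.006  0.769]
16 [ 0.368  0.072 -0.006  0.817]
17 [ 0.386  0.086 -0.006  0.864]
```

View pics/w3.png

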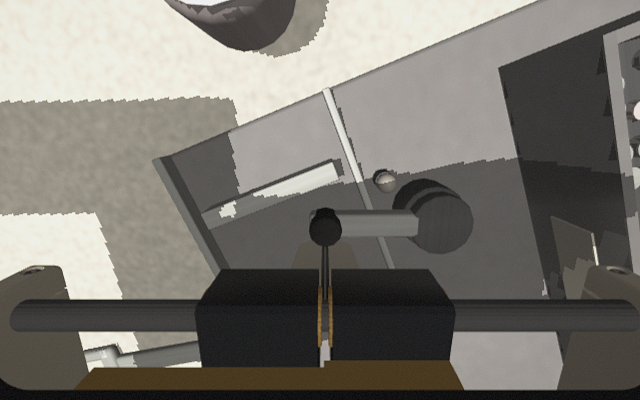

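Wrist view: the grip at (325,227) is just ahead of the fingers and the bar runs right to the hub at (437,215), so the lever is following. I go on slowly through the detent.

```bash
python3 -m pendant '[[0.045,-0.005,0,0.1],[0.09,-0.01,0,0.195],[0.11,-0.01,0,0.245],[0.135,-0.01,0,0.29],[0.155,-0.005,0,0.34],[0.18,-0.005,0,0.385],[0.2,0,0,0.435],[0.225,0.005,0,0.48]]'
python3 -m pendant '[[0.02,-0.005,0,0.05]]'
python3 - <<'E'
from h import *
st()
plan([(*lev(t)[:2],.048,lev(t)[2]) for t in np.arange(2.35,2.71,.05)])
E
```

```text
time: 11.3
position: [0.5577, 0.063, 0.0474]
orientation: [[0.676, 0.737, -0.001], [0.737, -0.676, -0.002], [-0.002, 0.0, -1.0]]
contact_force: [-4.3, -5.3, 3.0]
opening: 0.0007
gripper_force: 3.3
time: 11.4
position: [0.5585, 0.065, 0.0473]
orientation: [[0.713, 0.701, -0.003], [0.701, -0.713, -0.003], [-0.004, -0.0, -1.0]]
contact_force: [-7.7, -9.6, 5.8]
opening: 0.0006
gripper_force: 6.0
t 11.4 feeder [-55.5  41.1] z 0.0473 yaw 0.776 F [-7.7 -9.6  5.8] op 0.001 j6 0.72
0 [ 0.021  0.001 -0.005 -0.001]
1 [ 0.043 -0.004 -0.005  0.047]
2 [ 0.065 -0.007 -0.005  0.094]
3 [ 0.088 -0.01  -0.005  0.142]
4 [ 0.111 -0.012 -0.005  0.19 ]
5 [ 0.133 -0.012 -0.005  0.238]
6 [ 0.156 -0.012 -0.005  0.285]
7 [ 0.178 -0.01  -0.005  0.333]
```

```bash
python3 -m pendant '[[0.02,0,0,0.02],[0.04,0,0,0.045],[0.06,-0.005,0,0.09]]'
python3 -m pendant '[[0.02,-0.005,0,0.05],[0.03,-0.005,0,0.07]]'
python3 - <<'E'
from h import *
st()
plan([(*lev(t)[:2],.048,lev(t)[2]) for t in np.arange(2.4,2.71,.05)])
E
```

```text
time: 11.7
position: [0.5652, 0.0732, 0.0472]
orientation: [[0.776, 0.63, -0.001], [0.63, -0.776, -0.0], [-0.001, -0.0, -1.0]]
contact_force: [-0.1, 0.0, 0.6]
opening: 0.0005
gripper_force: 0.0
time: 11.9
position: [0.5694, 0.0769, 0.0475]
orientation: [[0.821, 0.571, 0.001], [0.571, -0.821, -0.0], [0.001, 0.001, -1.0]]
contact_force: [0.8, -0.3, -0.2]
opening: 0.0008
gripper_force: 0.0
t 11.9 feeder [-43.1  51.4] z 0.0475 yaw 0.608 F [ 0.8 -0.3 -0.2] op 0.001 j6 0.9
0 [-0.063  0.013 -0.003 -0.114]
1 [-0.042  0.005 -0.003 -0.067]
2 [-0.02  -0.001 -0.003 -0.019]
3 [ 0.002 -0.007 -0.003  0.029]
4 [ 0.024 -0.011 -0.003  0.077]
5 [ 0.047 -0.014 -0.003  0.124]
6 [ 0.069 -0.016 -0.003  0.172]
```

The force has dropped to zero, so it clicked. Back off, rise and look.

```bash
python3 -m pendant '[[-0.15,0,0,0],[-0.25,0,0,0],[-0.25,0,-0.5,0],[-0.25,0,-1,0],[-0.25,0,-1,0],[-0.25,0,-1,0]]'
python3 - <<'E'
from h import *
st()
im=capture('wrist');save(im,'w4.png')
import pickle;pickle.dump(calibration('wrist'),open('c4','wb'))
E
```

```text
time: 12.5
position: [0.5424, 0.055, 0.2051]
orientation: [[0.82, 0.572, 0.015], [0.572, -0.82, -0.002], [0.011, 0.01, -1.0]]
contact_force: [0.5, -0.5, 0.3]
opening: 0.0008
gripper_force: 0.0
t 12.5 feeder [-72.7  33.4] z 0.2051 yaw 0.609 F [ 0.5 -0.5  0.3] op 0.001 j6 0.86
```

View pics/w4.png

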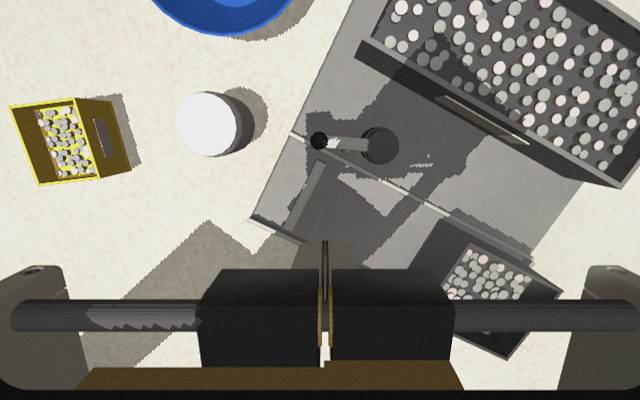

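Wrist view: grip at (319,140), hub at (380,145); the lever points left, towards the stop at (305,192).

```bash
python3 - <<'E'
from h import *
import pickle
c=pickle.load(open('c4','rb'))
g=wf(ray(c,319,140,.064));h=wf(ray(c,380,145,.06));print(g,h)
for p in([0,0],[-3,1],h):
    d=g-p;print('theta',(np.arctan2(-d[0],-d[1])-.147)%(2*np.pi),np.hypot(*d))
print('stop',[np.round(wf(ray(c,u,v,.032)),1) for u,v in[(318,160),(288,222),(326,163),(297,228)]])
print('binLeft',wf(ray(c,420,215,.08)))
plan([(-90,-215,.2,PS+np.pi/2),(-90,-250,.2,PS+np.pi/2)])
E
```

```text
[-25.41263664  65.28619222] [-2.1096771   8.88615227]
theta 2.6233879120985657 70.0577547124978
theta 2.659131335473661 68.08113388507888
theta 2.602782288645776 61.024523185288636
stop [array([-46.9,  56. ]), array([-127. ,   54.5]), array([-45.8,  46.7]), array([-128.8,   42. ])]
binLeft [-43.60252361 -56.84626037]
0 [-0.851  1.427  0.009 -1.046]
1 [-0.958  1.635  0.009 -1.046]
```

```bash
python3 -m pendant '[[-0.5,0.85,0,-1],[-0.5,0.85,0,-1],[-0.5,0.85,0,-1],[-0.5,0.85,0,-1],[-0.5,0.85,0,-1],[-0.5,0.85,0,-1],[-0.5,0.85,0,-1],[-0.5,0.85,0,-1]]'
python3 - <<'E'
from h import *
st();plan([(-90,-252,.2,PS+np.pi/2)])
im=capture('top');np.save('t3',im);save(im,'t3.png',(260,60,480,260),3)
E
```

```text
time: 13.35
position: [0.5479, -0.0919, 0.1951]
orientation: [[-0.089, 0.996, -0.003], [0.996, 0.089, 0.001], [0.001, -0.003, -1.0]]
contact_force: [0.2, -0.8, -0.1]
opening: 0.0002
gripper_force: 0.0
t 13.35 feeder [ -86.8 -112.9] z 0.1951 yaw 1.66 F [ 0.2 -0.8 -0.1] op 0.0 j6 -0.46
0 [-0.927  0.02  -0.033 -0.042]
```

View pics/t3.png

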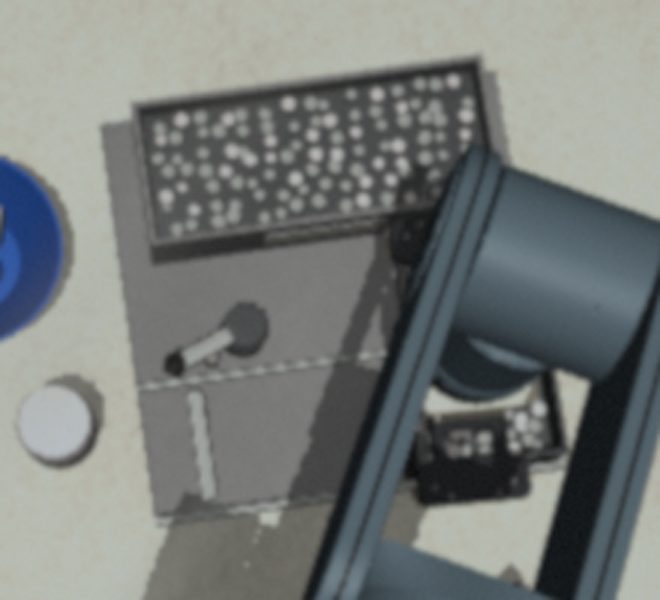

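Top crop: hub (244,329), grip (175,363); the lever points left and slightly forward. The tin and bowl are unmoved.

```bash
python3 - <<'E'
from h import *
c=calibration('top')
g=wf(ray(c,175/3+260,363/3+60,.064));h=wf(ray(c,244/3+260,329/3+60,.055));print(g,h)
for p in([0,0],[-2,1],h):
    d=g-p;print('theta',(np.arctan2(-d[0],-d[1])-.147)%(2*np.pi),np.hypot(*d))
# bar centerline mask direction
im=np.load('t3.npy').astype(int)[165:186,312:340]
m=(im.min(2)>115)&(im.max(2)-im.min(2)<40)
v,u=np.nonzero(m);print(len(u))
pts=np.array([wf(ray(c,a+312,b+165,.054)) for a,b in zip(u,v)])
x=pts-pts.mean(0);e=np.linalg.svd(x)[2][0];e*=np.sign(e[1]);print(pts.mean(0),e,(np.arctan2(-e[0],-e[1])-.147)%(2*np.pi))
E
```

```text
[-24.15028404  61.33322174] [-2.5993343   1.32124397]
theta 2.619481162370853 65.91661632421572
theta 2.6427373310122357 64.27077662528718
theta 2.649824471447843 63.76426044306294
274
[-8.03016691 40.93491861] [0.65569984 0.75502167] 3.709701811704026
```

```bash
python3 -m pendant '[[-0.93,0.02,0,-0.04],[-0.93,0.02,0,-0.04],[-0.93,0.02,0,-0.04],[-0.93,0.02,0,-0.04],[-0.93,0.02,0,-0.04]]'
python3 - <<'E'
from h import *
st();plan([(-90,-252,.05,PS+np.pi/2)])
E
```

```text
time: 13.9
position: [0.5625, -0.2311, 0.1952]
orientation: [[-0.123, 0.992, -0.002], [0.992, 0.123, 0.002], [0.002, -0.002, -1.0]]
contact_force: [0.9, 1.3, 0.4]
opening: 0.0001
gripper_force: 0.0
t 13.9 feeder [ -90.8 -252.9] z 0.1952 yaw 1.694 F [0.9 1.3 0.4] op 0.0 j6 -0.7
0 [ 0.006  0.005  0.968 -0.01 ]
```

```bash
python3 -m pendant '[[0,0,0.3,-0.01],[0,0,0.6,-0.01],[0,0,0.85,-0.01],[0,0,0.97,-0.01],[0,0,0.97,-0.01],[0.03,0,0.97,-0.01],[0.05,0,0.97,-0.01],[0.065,0,0.97,-0.01],[0.08,0,0.97,-0.01],[0.095,0,0.97,-0.01],[0.11,0,0.97,-0.01],[0.13,0,0.97,-0.01],[0.15,0,0.97,-0.01]]'
python3 - <<'E'
from h import *
st()
E
```

```text
time: 15.2
position: [0.5618, -0.21, 0.053]
orientation: [[-0.134, 0.991, 0.003], [0.991, 0.134, -0.003], [-0.004, 0.003, -1.0]]
contact_force: [1.3, -5.2, 4.2]
opening: 0.0006
gripper_force: 2.6
t 15.2 feeder [ -88.7 -231.9] z 0.053 yaw 1.706 F [ 1.3 -5.2  4.2] op 0.001 j6 -0.68
```

```bash
python3 -m pendant '[[0.04,0,0,0],[0.09,0,0,0],[0.14,0,0,0],[0.19,0,0,0],[0.24,0,0,0],[0.29,0,0,0],[0.34,0,0,0],[0.39,0,0,0],[0.44,0,0,0],[0.49,0,0,0],[0.54,0,0,0],[0.59,0,0,0],[0.64,0,0,0],[0.69,0,0,0],[0.74,0,0,0],[0.78,0,0,0],[0.82,0,0,0],[0.84,0,0,0],[0.86,0,0,0],[0.87,0,0,0]]'
python3 -m pendant '[[0.01,0,0,0],[0.02,0,0,0],[0.025,0,0,0]]'
python3 - <<'E'
from h import *
st()
E
```

```text
time: 17.2
position: [0.5434, -0.0794, 0.052]
orientation: [[-0.135, 0.991, 0.001], [0.991, 0.135, -0.001], [-0.001, 0.001, -1.0]]
contact_force: [0.8, -5.3, 3.5]
opening: 0.0006
gripper_force: 2.6
time: 17.5
position: [0.5428, -0.0756, 0.0518]
orientation: [[-0.135, 0.991, 0.001], [0.991, 0.135, -0.001], [-0.001, 0.001, -1.0]]
contact_force: [0.8, -5.3, 3.7]
opening: 0.0006
gripper_force: 2.6
t 17.5 feeder [-89.7 -96.2] z 0.0518 yaw 1.706 F [ 0.8 -5.3  3.7] op 0.001 j6 -0.48
```

```bash
python3 -m pendant '[[0.007,0,0,0],[0.014,0,0,0],[0.021,0,0,0],[0.028,0,0,0],[0.035,0,0,0]]' | grep -E 'posi|contact'
python3 -m pendant '[[0.006,0,0,0],[0.012,0,0,0]]' | grep -E 'posi|contact'
```

```text
position: [0.542, -0.0706, 0.0517]
contact_force: [1.3, -5.1, 3.3]
position: [0.5418, -0.0688, 0.0517]
contact_force: [0.5, -6.0, 4.4]
```

```bash
python3 -m pendant '[[0.006,0,0,0],[0.006,0,0,0]]' | grep -E 'posi|contact'
```

```text
position: [0.5416, -0.0677, 0.0517]
contact_force: [0.5, -5.1, 3.7]
```

```bash
python3 -m pendant '[[0.006,0,0,0],[0.006,0,0,0]]' | grep -E 'posi|contact'
```

```text
position: [0.5415, -0.0667, 0.0516]
contact_force: [1.0, -5.3, 3.1]
```

```bash
python3 -m pendant '[[0.006,0,0,0],[0.006,0,0,0]]' | grep -E 'posi|contact'
```

```text
position: [0.5413, -0.0658, 0.0515]
contact_force: [1.4, -4.1, 3.8]
```

```bash
python3 -m pendant '[[0.006,0,0,0],[0.006,0,0,0]]' | grep -E 'posi|contact'; python3 -c "from h import *;st()"
```

```text
position: [0.5411, -0.0648, 0.0515]
contact_force: [0.2, -4.8, 3.7]
t 19.0 feeder [-89.9 -85.2] z 0.0515 yaw 1.706 F [ 0.2 -4.8  3.7] op 0.0 j6 -0.46
```

```bash
for i in 1; do python3 -m pendant '[[0.006,0,0,0],[0.006,0,0,0]]' | grep -E 'posi|contact'; done
```

```text
position: [0.5412, -0.0646, 0.0515]
contact_force: [1.2, -7.5, 2.9]
```

```bash
python3 -m pendant '[[0.006,0,0,0],[0.006,0,0,0]]' | grep -E 'posi|contact'
```

```text
position: [0.5411, -0.0646, 0.0516]
contact_force: [0.9, -10.6, 2.2]
```

```bash
python3 -m pendant '[[0.006,0,0,0],[0.006,0,0,0]]' | grep -E 'posi|contact'
```

```text
position: [0.5412, -0.0645, 0.0518]
contact_force: [-0.1, -14.0, 3.0]
```

The force climbs while the position stays put: the bin is against its stop. Back off, rise and check.

```bash
python3 -m pendant '[[-0.03,0,0,0],[-0.1,0,0,0],[-0.2,0,0,0],[-0.25,0,-0.4,0],[-0.25,0,-0.9,0],[-0.6,0,-1,0],[-1,0,-1,0],[-1,0,-1,0],[-1,0,-1,0],[-1,0,-1,0]]' | tail -4
python3 - <<'E'
from h import *
st()
im=capture('top');np.save('t4',im);save(im,'t4.png',(260,60,480,260),3)
E
```

```text
orientation: [[-0.133, 0.991, -0.001], [0.991, 0.133, 0.002], [0.002, -0.001, -1.0]]
contact_force: [0.5, 0.3, 0.2]
opening: 0.0002
gripper_force: 0.0
t 20.6 feeder [ -90.4 -232.9] z 0.2006 yaw 1.704 F [0.5 0.3 0.2] op 0.0 j6 -0.68
```

View pics/t4.png

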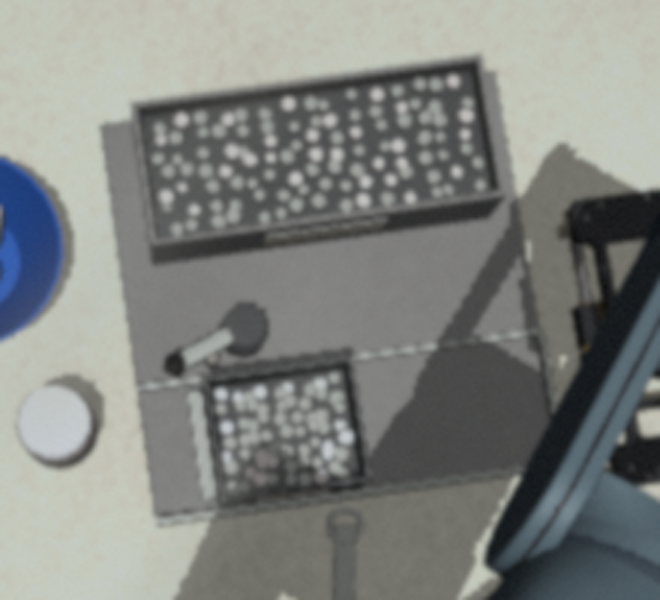

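The final view shows the bin flush against the stop at (208,440) and upright in the lane. The lever is still over, with the grip at (175,363), and the tin, bowl and spanner are undisturbed.

```bash
python3 -c "
from cell import *
print(job_done())"
```

```text
the job is handed in; nothing more can be done
None
```

I handed the job in at about 21 s: the bin is upright and back against its end stop, the lever is clicked over at about 2.63 rad from the camera images (2.60–2.66), and the tin, bowl and spanner look undisturbed in the camera images.

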